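Hold a freshly glued badge under the badge press

TASK

The magnet has just been glued into the red-rimmed badge: set that badge, magnet up, into the round die of the badge press's tray, let go of it, and push the tray all the way in under the press head. Then bring the red-handled lever all the way down to its stop and keep it there so the glue joint stays squeezed; the program finishes while the robot is still holding the lever fully down. Leave the blue-rimmed badge and the standing glue stick where they are.

Things in the scene. Friction and masses are not known exactly. Their poses are not given: they have to be found in the camera images.
- press: Small fixed badge press. Origin on the desk below the head's axis; x points along the tray's slide to its rear, z up; yaw 1.32 to 1.82, so its front faces the robot's right (world -y) and its +y side the robot. Dark base 112 mm wide, 12 high, x -170 to +100 mm. White head 54 mm wide, from x = -27 mm back, 66 to 100 mm above the desk; pivot cheeks rise to 135 mm. Lever on the +y side.
- press_tray (a joint): Slide of the aluminium die tray, m: 0 = all the way in (die under the head, against its stop), positive = out toward the press's -x; limit 0.13. It starts 0.11 to 0.13 out. Friction about 1.5 N; it stays where it is left.
- die (a point): Centre of the floor of the tray's round pocket, 19 mm above the desk; moves with the tray, axes as the press. Pocket 46.5 mm diameter, 6 mm deep, chamfered, in the tray's top at 25 mm above the desk. The tray block is 72 x 74 mm.
- tray_knob (a point): Centre of the head of the black round upright knob of the tray, 42 mm above the desk, 85 mm in front (press -x) of the die; moves with the tray. Knob head 18 mm diameter, 34 to 50 mm above the desk, on a 12 mm stem.
- press_lever (a joint): Lever hinge, rad: 0 = raised at rest (arm 0.75 rad above level), positive = down, 0.75 = on its stop, arm level. A spring lifts it: the grip needs about 5 N to start, about 12 N at the stop with a badge under the head; let go, it springs back up. The last part of the travel squeezes the badge through a stiff spring, about 20 N at the stop.
- lever_grip (a point): Centre of the red grip bar across the lever's end: 18 mm diameter, 56 mm long, along the press's x axis. 170 mm from lever_pivot; moves with the lever in the press's y-z plane from 234 mm above the desk (at rest) to 118 mm (at the stop), going outward to the press's +y, toward the robot.
- lever_pivot (a point): Axis of the lever, straight above the press's origin, 118 mm above the desk; the lever turns about the press's x axis here. The lever at angle q has its grip at y = 0.170 cos(0.75 - q), z = 0.118 + 0.170 sin(0.75 - q) in the press frame.
- foot (a point): Centre of the underside of the brass ring foot (40 mm outside, 28 mm inside diameter) that the lever drives down: 42 mm above the desk at rest, lowered with the lever by about 25 mm per rad. It presses on the badge's rim round the magnet.
- badge_red: Red-rimmed round badge lying loose, face down: 44 mm diameter, 8 mm high, lower edge rounded; on its grey back at the centre a round steel-coloured magnet 18 mm in diameter, 8 mm high (16 mm in all), to grip it by. About 40 g. Origin: centre of the underside, z up through the magnet; it starts on the desk mat, 3 mm above the desk top.
- badge_blue: The same badge with a blue rim, already set; to be left alone. Origin at the centre of the underside.
- glue_stick: Upright yellow glue stick with a red cap, 26 mm diameter, 97 mm high, standing loose to the left of the press; origin at the centre of its foot.

How it is judged:
By the outcome, as a careful person would: the job done as asked, in the order asked, and still so for the second after the job is handed in, while the arm keeps its last pose, push and grip.
It also fails if it takes over 54 s, if anything falls off the work surface, if the arm or the gripper's body presses on something with over 40 N, if the wrist force passes 120 N, or if a joint passes its speed limit or range.

ROBOT

A 6-joint arm with a two-finger parallel gripper is mounted at the origin on a cart in front of the work surface, level with it; the furniture and walls round the work are solid. World frame = base frame: x ahead of the robot, y to its left, z up, the work surface at z = 0. Lengths are in m, angles in degrees, forces in N, time in s.
With the tool pointing down it reaches from about 0.3 to 0.75 m from the base axis. Payload 8.5 kg.
Tool frame: the origin (TCP) lies at the very end of the fingers, on their centre line; the grasp point (between the pads) lies 19 mm behind it (env.tcp_to_grasp is the distance from the TCP to the grasp point, in m); z points along the fingers, y is the line along which they close (so a half turn about z gives the same grasp; the last joint's range is limited). The gripper opens to 85 mm and grips with 20 to 120 N. Pads are 22 mm wide; open, the fingers measure 114 mm over their backs; the gripper's body (76 mm by 85 mm) begins 54 mm behind the grasp point. The pads swing forward as they close: fully open they stand 13 mm farther back than shut.
Start: joints at [63.065, 21.807, 74.336, -0, 83.858, -12.336], TCP at [0.139, 0.532, 0.231] pointing down, gripper open.
Joint ranges: [-178.18, 178.18], [-50.72, 133.34], [12.68, 142.11], [-81.47, 261.47], [9.98, 163.14], [-165.26, 165.26]. Speed limits (degrees/s): [136.94, 136.94, 180, 180, 180, 180].

INTERFACE

Orientations are given as a 3x3 rotation matrix whose columns are the frame's x, y, z axes.
In Python, from rig import status, get_image, env gives the robot as it stands.
- The arm moves only by the shell command python3 -m handwheel 'ROWS' [FORCE]. ROWS is text: rows parted by semicolons, each of 7 numbers parted by spaces: the shift along the world's x, y, z in cm, then the turn, a rotation vector about the world's x, y, z in degrees, then the opening, from 0 (shut) to 1 (fully open). In form: dx dy dz wx wy wz gripper; .... A call has 1 to 8 rows; each row is the pose to reach, as a shift and turn from the pose commanded when the call began; what a row does not reach only later rows make up. A row lasts 1/12 s, in which the tool goes at most 41.7 mm and 7.16 degrees, less where a joint would pass 70% of its speed; a pose out of reach is approached as far as the arm can. A call with a gripper value outside its range is refused whole. The fingers move at their own pace and stop on an object; FORCE is the grip in N (left out, the last holds). Time passes only in rows, so rows that repeat a pose let the fingers close. It gives the time, the measured TCP pose, the force, the opening and the grip force at its end, in the units of the state.
- status.observe(): the state, without advancing time (a new reading comes with each control period).
- get_image(name): name is "scene" or "top"; returns a dict with "color" (384x512x3 uint8, red, green, blue), "vertical_fov" (degrees; the focal length in pixels is half the picture's height over the tangent of half this angle, whatever the lens; pixels are square), "cx", "cy" (the principal point, pixels), "k1" (the pictures are not rectified: a ray, as slopes to the right and down, at radius r is drawn at 1 + k1 r^2 times it, then the intrinsics apply), "xyz" and "orientation" of the camera in the world. Camera axes: x right, y down, z forward; pixel columns grow to the right and rows downward; lengths in m; the calibration is good to about 2 mm. A picture is of the moment at which its call begins. There is no depth.
- env.close_job(): hands the job in; it is judged then, once.
The state is a dict: "time_s": time; "q": joint angles; "qvel": joint speeds; "joint_efforts": joint torques, N m; "position": TCP position; "tool_rot": TCP orientation; "ft_force": force on the tool from outside, world axes, zero at the start; "wrist_torque": the same for the moment, N m; "grip_width": finger opening in m; "gripper_force": force on a finger pad.
Only numpy, scipy, OpenCV 4.12 (cv2) and the standard library are available. Lean on these libraries where they do the work, as an engineer would, in place of code of your own. Each camera call takes 0.05 s, during which the arm holds its last target. There are 200 camera calls.

## Working session

There is one attempt and no reset: what is moved stays moved. The work goes in short steps, Python scripts to look and compute and a shell command to move; the robot and the scene stay as the last step left them, time stands still between calls to the robot, and variables do not carry over. Pictures are saved under pics/ and viewed, at most 10 in all, crops included, and the job is handed in when it is done.

```bash
mkdir -p pics; ls; cat > h.py <<'E'
import numpy as np, cv2
from rig import status, get_image, env
def K(im):
    f=im["color"].shape[0]/2/np.tan(np.radians(im["vertical_fov"])/2)
    return np.array([[f,0,im["cx"]],[0,f,im["cy"]],[0,0,1.]]),np.array([im["k1"],0,0,0.])
def px2w(im,uv,z):
    k,d=K(im); n=cv2.undistortPoints(np.array([[uv]],float),k,d)[0,0]
    R=np.array(im["orientation"]).reshape(3,3); r=R@[n[0],n[1],1]; c=np.array(im["xyz"])
    return c+r*(z-c[2])/r[2]
def w2px(im,P):
    k,d=K(im); R=np.array(im["orientation"]).reshape(3,3); c=np.array(im["xyz"])
    return cv2.projectPoints(np.atleast_2d(P).astype(float),cv2.Rodrigues(R.T)[0],-R.T@c,k,d)[0][:,0]
def save(im,n,crop=None,s=1):
    a=im["color"][...,::-1]
    if crop: a=a[crop[1]:crop[3],crop[0]:crop[2]]
    cv2.imwrite("pics/"+n,cv2.resize(a,None,fx=s,fy=s,interpolation=cv2.INTER_CUBIC))
E
python3 - <<'E'
from h import *
a=get_image("top");b=get_image("scene")
save(a,"t0.png",s=1.56);save(b,"s0.png",s=1.56)
for i in(a,b):print(i["xyz"],i["orientation"],i["vertical_fov"],i["cx"],i["cy"],i["k1"])
s=status.observe();print(s["time_s"],s["position"],s["tool_rot"],s["ft_force"],env.tcp_to_grasp)
E
```

```text
pics
[0.4487235  0.05641268 1.37767576] [[-0.01831121 -0.99803274  0.05996117]
 [-0.99964918  0.01712706 -0.02020343]
 [ 0.01913673 -0.06031008 -0.99799623]] 49.75462178605545 261.9477664975518 193.11457430687088 -0.014225146231574625
[-0.61097766 -0.60906991  0.73120368] [[ 0.50115517 -0.34722164  0.79264155]
 [-0.86527288 -0.21387142  0.4533893 ]
 [ 0.0120968  -0.91306963 -0.40762424]] 42.12292168513985 262.4528645639281 186.3502806216981 -0.008454797008574837
0.1 [0.13849481 0.53201916 0.23078399] [[-9.67724753e-01  2.52008853e-01 -5.83995798e-04]
 [ 2.52009377e-01  9.67724119e-01 -1.14184119e-03]
 [ 2.77392730e-04 -1.25216040e-03 -9.99999178e-01]] [-0.47633311  0.86578241 -0.98632006] 0.0187
```

View pics/t0.png

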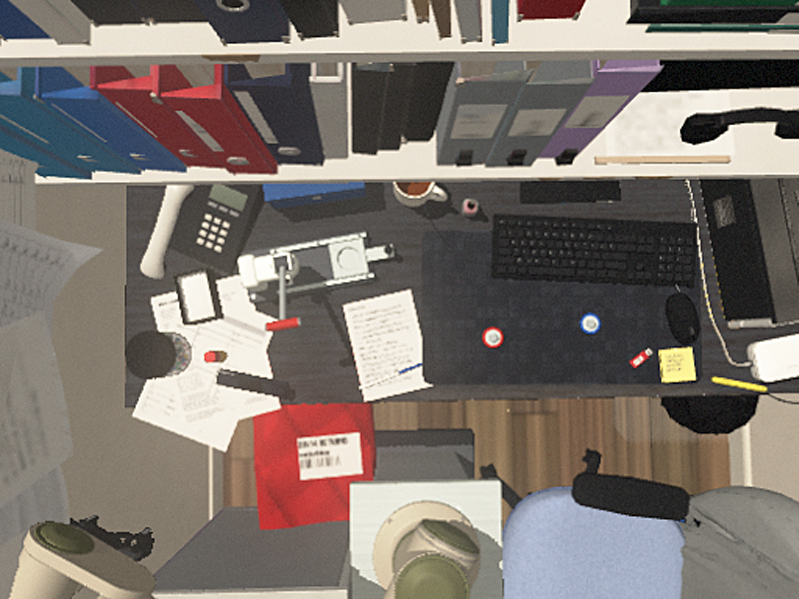

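View pics/s0.png

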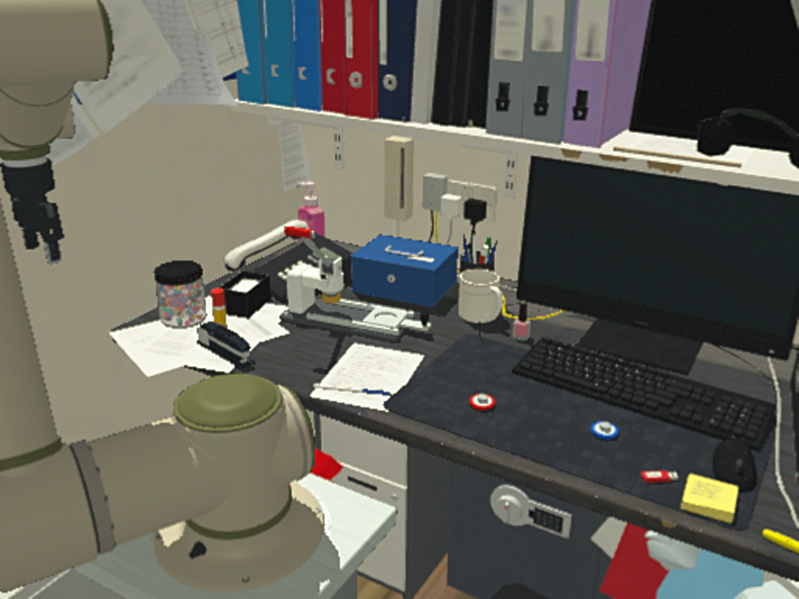

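The top picture shows the red badge at about (492,337), the die at (350,260), the knob at (388,252) and the grip at (283,324), all in 1.56x pixels. The blue badge is at (590,323) and the glue stick at (215,356). Next I refine these.

```bash
python3 - <<'E'
from h import *
a=get_image("top");b=get_image("scene")
save(a,"t1.png",(140,135,270,225),6)
def red(im,box):
    x0,y0,x1,y1=box;c=im["color"][y0:y1,x0:x1].astype(int)
    m=((c[...,0]>110)&(c[...,0]-c[...,1]>60)&(c[...,0]-c[...,2]>60)).astype(np.uint8)
    p=cv2.findNonZero(m).reshape(-1,2)
    (cx,cy),(w,h),an=cv2.minAreaRect(p.astype(np.float32))
    return np.array([cx+x0,cy+y0]),(w,h,an),len(p),p.mean(0)+[x0,y0]
r=red(a,(300,200,330,230));print("badge top",r,px2w(a,r[0],.009))
r=red(b,(295,245,322,268));print("badge scene",r,px2w(b,r[0],.009))
r=red(a,(165,198,195,215));print("grip",r,px2w(a,r[0],.238))
r=red(b,(178,140,203,155));print("grip s",r,px2w(b,r[0],.234))
E
```

```text
badge top (array([315.5, 215.5]), (13.0, 13.0, 90.0), 74, array([315.5       , 215.78378378])) [ 0.45368409 -0.1472249   0.009     ]
badge scene (array([308.46153927, 257.30769348]), (15.380306243896484, 9.674708366394043, 7.125016689300537), 67, array([308.50746269, 258.08955224])) [ 0.45178567 -0.14722917  0.009     ]
grip (array([180.48648548, 207.41891956]), (6.247161865234375, 19.89227867126465, 80.53767395019531), 120, array([180.95      , 207.51666667])) [0.48172389 0.25755534 0.238     ]
grip s (array([191., 148.]), (8.0, 16.0, 90.0), 98, array([191.20408163, 148.12244898])) [0.48503406 0.26167364 0.234     ]
```

View pics/t1.png

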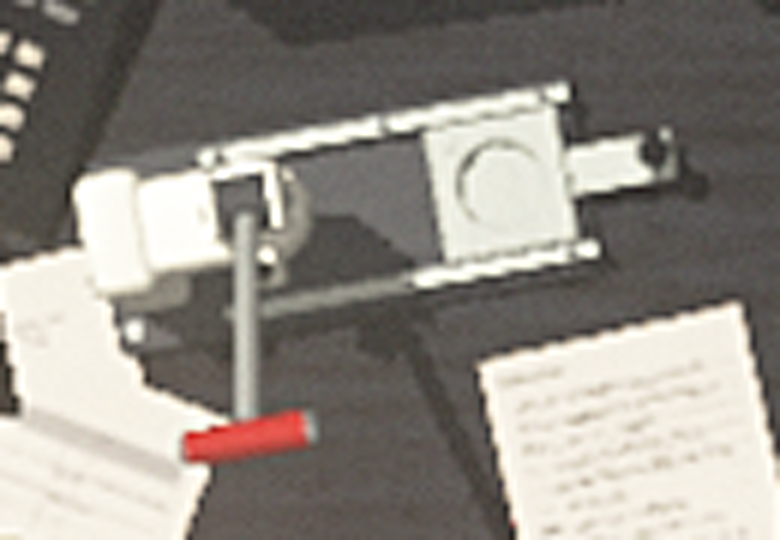

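The crop shows the knob top at (656,148) and the pocket at about (503,185). The tray corners are (425,130), (558,105), (578,240) and (447,263), and the grip's ends are (183,447) and (318,427). I'll fit the press pose to all of these.

```bash
cat > fit.py <<'E'
from h import *
from scipy.optimize import least_squares
a=get_image("top");b=get_image("scene")
cv=lambda x,y:(140+(x+.5)/6-.5,135+(y+.5)/6-.5)
obs=[] # (im,uv,local func(tray))
gy,gz=.170*np.cos(.75),.118+.170*np.sin(.75)
T=[(cv(656,148),(-.085,0,.050)),(cv(503,185),(0,0,.025)),(cv(425,130),(.036,-.037,.025)),(cv(558,105),(-.036,-.037,.025)),(cv(578,240),(-.036,.037,.025)),(cv(447,263),(.036,.037,.025))]
def res(p):
    x,y,w,t=p;c,s=np.cos(w),np.sin(w);R=np.array([[c,-s,0],[s,c,0],[0,0,1]])
    W=lambda l:R@np.array(l)+[x,y,0]
    out=[]
    for uv,l in T: out.append(w2px(a,W((l[0]-t,l[1],l[2])))[0]-uv)
    out.append(w2px(a,W((0,gy,gz+.003)))[0]-[180.5,207.4])
    out.append(w2px(b,W((0,gy,gz)))[0]-[191,148])
    return np.ravel(out)
r=least_squares(res,[.55,.2,1.6,.12]);x,y,w,t=r.x
print(r.x,np.round(r.fun.reshape(-1,2),1).tolist())
R=np.array([[np.cos(w),-np.sin(w)],[np.sin(w),np.cos(w)]])
for n,l in dict(die=(-t,0),die_in=(0,0),knob=(-t-.085,0),knob_in=(-.085,0),grip0=(0,gy),grip1=(0,.17)).items():print(n,R@l+[x,y])
E
python3 fit.py
```

```text
[0.60437404 0.27772077 1.72761902 0.1251268 ] [[-0.2, 0.5], [-0.1, -0.2], [0.2, -0.2], [-0.4, 0.2], [0.1, -0.2], [0.3, -0.3], [-0.2, 0.1], [0.2, 0.6]]
die [0.62391643 0.15412946]
die_in [0.60437404 0.27772077]
knob [0.63719179 0.07017254]
knob_in [0.6176494  0.19376384]
grip0 [0.48151335 0.2582939 ]
grip1 [0.43646019 0.25117005]
```

```bash
python3 -m handwheel '1 -2 0 0 0 -5 1; 2.5 -5.5 0 0 0 -12 1; 4.5 -9.5 0 0 0 -19 1; 6 -13 0 0 0 -26 0.8; 7.5 -16.5 0 0 0 -33 0.6; 9.5 -20.5 0 0 0 -40 0.6; 11 -24 0 0 0 -46 0.6; 13 -28 0 0 0 -52 0.6' 30; python3 -m handwheel '2 -3.5 0 0 0 -5 0.6; 4 -7 0 0 0 -10 0.6; 6 -10.5 0 0 0 -14.4 0.6; 8 -14 0 0 0 -14.4 0.6; 10 -17.5 0 0 0 -14.4 0.6; 12 -21 0 0 0 -14.4 0.6; 14 -24.5 0 0 0 -14.4 0.6; 15 -27 0 0 0 -14.4 0.6'
```

```text
time_s: 0.97
position: [0.2672, 0.2532, 0.2314]
tool_rot: [[-0.393, 0.92, 0.0], [0.92, 0.393, 0.0], [0.0, 0.001, -1.0]]
ft_force: [0.6, 0.6, 0.5]
grip_width: 0.0514
gripper_force: 0.0
time_s: 1.63
position: [0.4188, -0.0181, 0.2313]
tool_rot: [[-0.155, 0.988, 0.001], [0.988, 0.155, -0.001], [-0.001, 0.001, -1.0]]
ft_force: [0.7, 0.3, 0.8]
grip_width: 0.051
gripper_force: 0.0
```

```bash
python3 -m handwheel '1 -3.5 0 0 0 0 0.5; 2 -7 -1 0 0 0 0.5; 3 -10.5 -4 0 0 0 0.5; 3.4 -12.9 -7.5 0 0 0 0.5; 3.4 -12.9 -11 0 0 0 0.5; 3.4 -12.9 -14.5 0 0 0 0.5; 3.4 -12.9 -18 0 0 0 0.5; 3.4 -12.9 -18 0 0 0 0.5'; python3 - <<'E'
from h import *
a=get_image("top");b=get_image("scene")
A=cv2.resize(a["color"][185:245,285:355],(420,360),interpolation=2);B=cv2.resize(b["color"][210:280,270:340],(360,360),interpolation=2)
cv2.imwrite("pics/p.png",np.hstack([A,B])[...,::-1])
E
```

```text
time_s: 2.3
position: [0.4486, -0.1427, 0.0465]
tool_rot: [[-0.156, 0.988, -0.009], [0.988, 0.156, 0.006], [0.007, -0.008, -1.0]]
ft_force: [-0.9, 0.5, -0.4]
grip_width: 0.0427
gripper_force: 0.0
```

View pics/p.png

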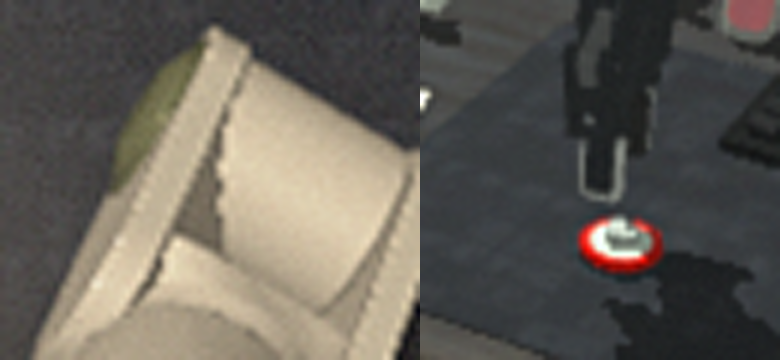

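The scene view shows the fingers above the red badge's magnet. The arm still lags a little. I'll let it settle and then descend slowly.

```bash
python3 -m handwheel '0 0 0 0 0 0 0.4; 0 0 0 0 0 0 0.4; 0 0 -0.5 0 0 0 0.4;0 0 -1.5 0 0 0 0.4; 0 0 -2.5 0 0 0 0.4; 0 0 -3.2 0 0 0 0.4; 0 0 -3.2 0 0 0 0.4; 0 0 -3.2 0 0 0 0.4'
```

```text
time_s: 3.07
position: [0.4514, -0.1441, 0.0196]
tool_rot: [[-0.157, 0.988, 0.0], [0.988, 0.157, -0.0], [-0.0, 0.0, -1.0]]
ft_force: [0.0, 0.0, -0.8]
grip_width: 0.034
gripper_force: 0.0
```

```bash
python3 -m handwheel '0.1 -0.3 0 0 0 0 0.4; 0.1 -0.3 -0.3 0 0 0 0.4; 0.1 -0.3 -0.6 0 0 0 0.4; 0.1 -0.3 -0.6 0 0 0 0.3;0.1 -0.3 -0.6 0 0 0 0.3'
```

```text
time_s: 3.48
position: [0.4522, -0.147, 0.0132]
tool_rot: [[-0.156, 0.988, -0.0], [0.988, 0.156, 0.0], [0.0, -0.0, -1.0]]
ft_force: [-0.1, -1.4, -0.6]
grip_width: 0.0258
gripper_force: 0.0
```

```bash
python3 -m handwheel '0 0 0 0 0 0 0.1; 0 0 0 0 0 0 0; 0 0 0 0 0 0 0; 0 0 0 0 0 0 0; 0 0 0 0 0 0 0; 0 0 0 0 0 0 0' 35
```

```text
time_s: 3.98
position: [0.4523, -0.147, 0.0135]
tool_rot: [[-0.156, 0.988, 0.0], [0.988, 0.156, -0.0], [-0.0, 0.0, -1.0]]
ft_force: [-1.1, 0.3, 4.1]
grip_width: 0.0152
gripper_force: 34.2
```

```bash
python3 -m handwheel '0 0 0.5 0 0 0 0; 0 0 1.5 0 0 0 0; 0 0 3 0 0 0 0; 0 0 4 0 0 0 0; 0 0 4 0 0 0 0; 0 0 4 0 0 0 0'; python3 - <<'E'
from h import *
b=get_image("scene");save(b,"p2.png",(270,200,340,280),7)
E
```

```text
time_s: 4.48
position: [0.4524, -0.1471, 0.0535]
tool_rot: [[-0.156, 0.988, 0.001], [0.988, 0.156, -0.0], [-0.001, 0.001, -1.0]]
ft_force: [-0.7, 0.7, -0.1]
grip_width: 0.015
gripper_force: 34.1
```

View pics/p2.png

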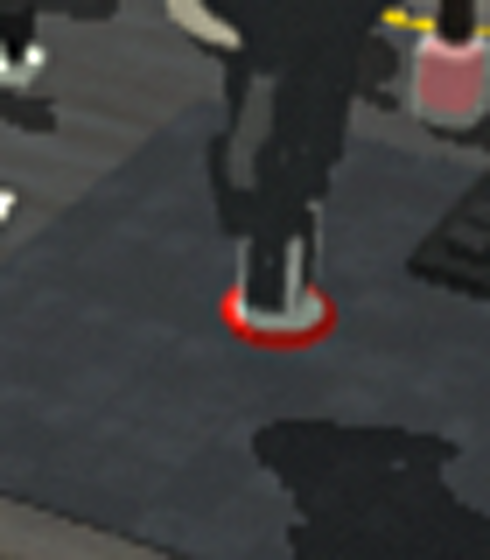

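The badge is held level. Next I measure its offset from the TCP and predict where it should appear.

```bash
cat > off.py <<'E'
from h import *
from scipy.optimize import least_squares
def rim(box,zb,g):
    b=get_image("scene");x0,y0,x1,y1=box;c=b["color"][y0:y1,x0:x1].astype(int)
    m=((c[...,0]>100)&(c[...,0]-c[...,1]>55)&(c[...,0]-c[...,2]>55))
    ys,xs=np.nonzero(m);L,R,Bt=xs.min()+x0-.5,xs.max()+x0+.5,ys.max()+y0+.5
    t=np.linspace(0,2*np.pi,90)
    def f(p):
        P=np.concatenate([np.c_[p[0]+.022*np.cos(t),p[1]+.022*np.sin(t),0*t+z] for z in(zb+.002,zb+.008)])
        q=w2px(b,P);return [q[:,0].min()-L,q[:,0].max()-R,q[:,1].max()-Bt]
    r=least_squares(f,g);return r.x,r.fun
if __name__=="__main__":
    s=status.observe();p=s["position"];print(p,rim((290,225,330,260),.003+.040,p[:2]))
E
python3 off.py
```

```text
[ 0.45209493 -0.14694417  0.05303613] (array([ 0.45421751, -0.14547261]), array([ 0.19316312, -0.19263263,  0.01107723]))
```

```bash
python3 -m handwheel '0 0.5 2 0 0 0 0; 1.5 2.5 4 0 0 0 0; 3.5 6 5 0 0 0 0; 5.5 9.5 5 0 0 0 0; 7.5 13 5 0 0 0 0; 9.5 16.5 5 0 0 0 0; 11.5 20 5 0 0 0 0; 13.5 23.5 5 0 0 0 0'; python3 -m handwheel '1.5 3 0 0 0 0 0; 2.5 5 0 0 0 0 0; 3.3 6.2 0 0 0 0 0; 3.65 6.6 0 0 0 0 0; 3.65 6.6 -1 0 0 0 0; 3.65 6.6 -2 0 0 0 0; 3.65 6.6 -2.5 0 0 0 0; 3.65 6.6 -2.5 0 0 0 0'; python3 -m handwheel '0 0 0 0 0 0 0; 0 0 0 0 0 0 0';  python3 - <<'E'
from off import *
b=get_image("scene");save(b,"p3.png",(175,130,305,230),6)
s=status.observe();p=s["position"];print(p,rim((225,165,275,215),p[2]-.0105,p[:2]))
E
```

```text
time_s: 5.25
position: [0.5876, 0.09, 0.1023]
tool_rot: [[-0.157, 0.988, -0.002], [0.988, 0.157, 0.0], [0.0, -0.002, -1.0]]
ft_force: [0.8, -1.6, -1.0]
grip_width: 0.0155
gripper_force: 34.2
time_s: 5.92
position: [0.6225, 0.1528, 0.0762]
tool_rot: [[-0.155, 0.988, -0.004], [0.988, 0.155, -0.0], [0.0, -0.004, -1.0]]
ft_force: [-1.1, -0.4, -0.3]
grip_width: 0.0153
gripper_force: 34.3
time_s: 6.08
position: [0.6238, 0.1534, 0.0786]
tool_rot: [[-0.156, 0.988, 0.0], [0.988, 0.156, 0.0], [-0.0, 0.0, -1.0]]
ft_force: [-0.5, -0.3, -0.5]
grip_width: 0.0151
gripper_force: 34.3
[0.62392309 0.15357628 0.07879477] (array([0.62614492, 0.15538833]), array([-0.38205233,  0.38243585, -0.0227346 ]))
```

View pics/p3.png

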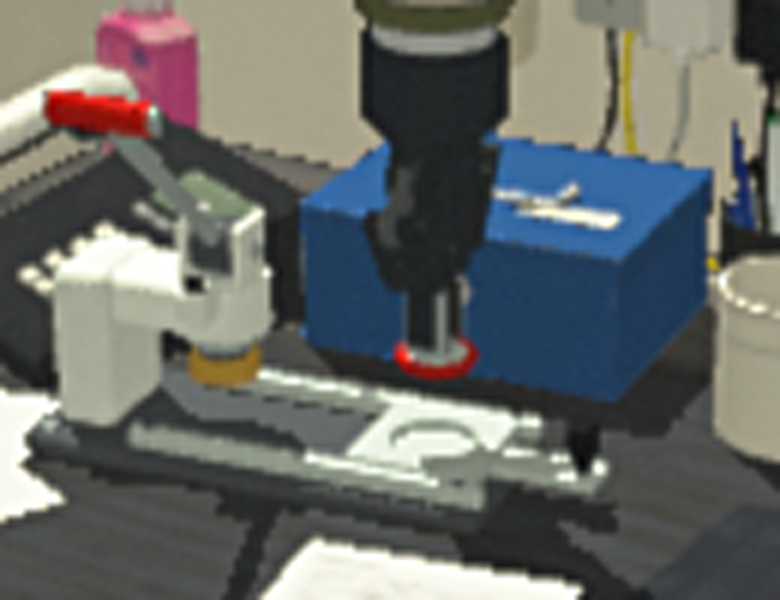

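The badge hangs level above the tray. In the crop the pocket centre is about (437,438), with its left and right edges at 388 and 487. I'll compare both through the same camera.

```bash
python3 - <<'E'
from h import *
b=get_image("scene")
cv=lambda x,y:(175+(x+.5)/6-.5,130+(y+.5)/6-.5)
for p in [(437.5,438),(437.5,434),(437.5,442)]:print(px2w(b,cv(*p),.025))
w=1.7276;P=[.6239,.1541]
t=np.linspace(0,2*np.pi,90)
q=w2px(b,np.c_[P[0]+.02325*np.cos(t),P[1]+.02325*np.sin(t),0*t+.025])
q=(q-[175,130]+.5)*6-.5;print(q.min(0),q.max(0))
E
```

```text
[0.62536769 0.15305487 0.025     ]
[0.62957713 0.1556493  0.025     ]
[0.62118166 0.15047486 0.025     ]
[391.25872205 419.94318552] [477.53450485 457.69603015]
```

```bash
python3 -m handwheel '0 -0.06 -1 0 0 0 0; 0 -0.06 -2.5 0 0 0 0; 0 -0.06 -3.5 0 0 0 0; 0 -0.06 -4 0 0 0 0; 0 -0.06 -4.2 0 0 0 0; 0 -0.06 -4.2 0 0 0 0; 0 -0.06 -4.2 0 0 0 0'; python3 -m handwheel '0 0 -0.1 0 0 0 0; 0 0 -0.2 0 0 0 0; 0 0 -0.2 0 0 0 0'
```

```text
time_s: 6.82
position: [0.6241, 0.1534, 0.0367]
tool_rot: [[-0.157, 0.988, 0.001], [0.988, 0.157, 0.0], [-0.0, 0.001, -1.0]]
ft_force: [-0.5, -0.1, 0.3]
grip_width: 0.0152
gripper_force: 34.3
time_s: 7.07
position: [0.6238, 0.1534, 0.0345]
tool_rot: [[-0.156, 0.988, 0.0], [0.988, 0.156, 0.0], [-0.0, 0.0, -1.0]]
ft_force: [0.2, -0.2, -0.4]
grip_width: 0.0151
gripper_force: 34.3
```

```bash
python3 -m handwheel '0 0 -0.1 0 0 0 0; 0 0 -0.1 0 0 0 0;0 0 -0.1 0 0 0 0'; python3 -m handwheel '0 0 -0.1 0 0 0 0; 0 0 -0.1 0 0 0 0;0 0 -0.1 0 0 0 0'; python3 -m handwheel '0 0 -0.1 0 0 0 0; 0 0 -0.1 0 0 0 0; 0 0 -0.1 0 0 0 0'
```

```text
time_s: 7.32
position: [0.6237, 0.1534, 0.0333]
tool_rot: [[-0.156, 0.988, -0.0], [0.988, 0.156, 0.0], [0.0, -0.0, -1.0]]
ft_force: [-0.7, -0.5, -0.7]
grip_width: 0.0149
gripper_force: 34.3
time_s: 7.57
position: [0.6237, 0.1534, 0.0323]
tool_rot: [[-0.156, 0.988, -0.0], [0.988, 0.156, 0.0], [0.0, -0.0, -1.0]]
ft_force: [-0.8, 0.3, -0.5]
grip_width: 0.0153
gripper_force: 34.3
time_s: 7.82
position: [0.6238, 0.1535, 0.0315]
tool_rot: [[-0.156, 0.988, 0.0], [0.988, 0.156, 0.0], [0.0, 0.0, -1.0]]
ft_force: [0.1, 1.3, 1.6]
grip_width: 0.0156
gripper_force: 34.4
```

```bash
python3 -m handwheel '0 0 -0.1 0 0 0 0; 0 0 -0.1 0 0 0 0;0 0 -0.1 0 0 0 0'; python3 -m handwheel '0 0 -0.1 0 0 0 0; 0 0 -0.1 0 0 0 0;0 0 -0.1 0 0 0 0'
```

```text
time_s: 8.07
position: [0.6237, 0.1534, 0.0302]
tool_rot: [[-0.157, 0.988, -0.0], [0.988, 0.157, 0.0], [0.0, -0.0, -1.0]]
ft_force: [-0.8, 1.3, 0.5]
grip_width: 0.0149
gripper_force: 34.2
time_s: 8.32
position: [0.6238, 0.1534, 0.0295]
tool_rot: [[-0.156, 0.988, 0.0], [0.988, 0.156, 0.0], [-0.0, 0.0, -1.0]]
ft_force: [-0.9, 0.7, 2.2]
grip_width: 0.0153
gripper_force: 34.5
```

The TCP reached 0.0295, the computed floor height, with low force, so the badge is in. I'll release and lift.

```bash
python3 -m handwheel '0 0 0 0 0 0 0.25; 0 0 0 0 0 0 0.4; 0 0 0 0 0 0 0.4; 0 0 0 0 0 0 0.4; 0 0 0.5 0 0 0 0.4; 0 0 2 0 0 0 0.4; 0 0 5 0 0 0 0.4; 0 0 8 0 0 0 0.3'; python3 -m handwheel '0.3 -2 0 0 0 0 0; 0.8 -5 0 0 0 0 0; 1.4 -8.5 0 0 0 0 0; 1.9 -12 0 0 0 0 0; 1.9 -12 0 0 0 0 0; 1.9 -12 0 0 0 0 0';  python3 - <<'E'
from h import *
a=get_image("top")
b=get_image("scene")
A=cv2.resize(a["color"][135:205,180:265],(425,350),interpolation=2);B=cv2.resize(b["color"][165:225,210:285],(375,300),interpolation=2)
B=np.vstack([B,np.zeros((50,375,3),np.uint8)])
cv2.imwrite("pics/p4.png",np.hstack([A,B])[...,::-1])
E
```

```text
time_s: 8.98
position: [0.6232, 0.1532, 0.1098]
tool_rot: [[-0.156, 0.988, -0.002], [0.988, 0.156, -0.0], [0.0, -0.002, -1.0]]
ft_force: [0.6, -0.4, 0.0]
grip_width: 0.0262
gripper_force: 0.0
time_s: 9.48
position: [0.6429, 0.0317, 0.1095]
tool_rot: [[-0.154, 0.988, 0.0], [0.988, 0.154, 0.0], [0.0, 0.0, -1.0]]
ft_force: [0.6, 0.6, -0.7]
grip_width: -0.0001
gripper_force: 0.0
```

View pics/p4.png

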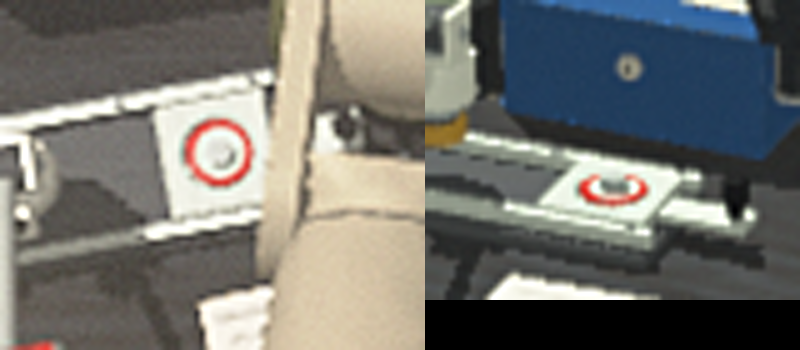

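The badge sits inside the pocket in both views. Next I go down behind the knob.

```bash
python3 -m handwheel '0 0 -3 0 0 0 0; 0 0 -6 0 0 0 0; 0 0 -7.2 0 0 0 0; 0 0 -7.5 0 0 0 0; 0 0 -7.5 0 0 0 0; -0.15 1 -7.5 0 0 0 0; -0.25 1.5 -7.5 0 0 0 0; -0.32 2 -7.5 0 0 0 0'; python3 -m handwheel '-0.08 0.5 0 0 0 0 0; -0.16 1 0 0 0 0 0; -0.28 1.8 0 0 0 0 0; -0.41 2.6 0 0 0 0 0; -0.54 3.4 0 0 0 0 0; -0.67 4.2 0 0 0 0 0; -0.79 5 0 0 0 0 0; -0.92 5.8 0 0 0 0 0'; python3 -m handwheel '-0.13 0.8 0 0 0 0 0; -0.25 1.6 0 0 0 0 0; -0.38 2.4 0 0 0 0 0; -0.51 3.2 0 0 0 0 0; -0.63 4 0 0 0 0 0; -0.76 4.8 0 0 0 0 0; -0.81 5.1 0 0 0 0 0; -0.82 5.2 0 0 0 0 0'
```

```text
time_s: 10.25
position: [0.6401, 0.0542, 0.0359]
tool_rot: [[-0.157, 0.988, 0.003], [0.988, 0.157, -0.001], [-0.001, 0.003, -1.0]]
ft_force: [-0.5, -2.7, 2.1]
grip_width: 0.0001
gripper_force: 0.9
time_s: 10.92
position: [0.6301, 0.1123, 0.0343]
tool_rot: [[-0.157, 0.988, -0.0], [0.988, 0.157, -0.0], [0.0, -0.0, -1.0]]
ft_force: [0.3, -1.6, 2.1]
grip_width: 0.0
gripper_force: 1.0
time_s: 11.58
position: [0.6218, 0.1642, 0.0341]
tool_rot: [[-0.157, 0.988, -0.001], [0.988, 0.157, 0.0], [0.0, -0.001, -1.0]]
ft_force: [-1.5, -1.9, -0.0]
grip_width: -0.0001
gripper_force: 0.7
```

Contact reads about 2 N of friction. I'll push on to the stop.

```bash
python3 -m handwheel '-0.06 0.4 0 0 0 0 0; -0.11 0.7 0 0 0 0 0; -0.14 0.9 0 0 0 0 0; -0.14 0.9 0 0 0 0 0'; python3 -m handwheel '-0.03 0.2 0 0 0 0 0; -0.06 0.4 0 0 0 0 0; -0.06 0.4 0 0 0 0 0'
```

```text
time_s: 11.92
position: [0.6207, 0.1726, 0.0342]
tool_rot: [[-0.157, 0.988, -0.0], [0.988, 0.157, -0.0], [-0.0, -0.0, -1.0]]
ft_force: [0.3, -0.8, -0.3]
grip_width: -0.0002
gripper_force: 0.1
time_s: 12.17
position: [0.6207, 0.173, 0.0343]
tool_rot: [[-0.156, 0.988, 0.0], [0.988, 0.156, -0.006], [-0.006, -0.001, -1.0]]
ft_force: [0.5, -17.2, 0.3]
grip_width: 0.0004
gripper_force: 8.6
```

```bash
python3 -m handwheel '0.1 -0.8 0 0 0 0 0; 0.3 -2.5 0 0 0 0 0; 0.3 -3 3 0 0 0 0; 0 -3 7 0 0 0 0; -1 -3 11 0 0 0 0.2; -2 -3 15 0 0 0 0.4; -3 -3 19 0 0 0 0.6; -4 -3 23 0 0 0 0.8'; python3 -m handwheel '-1 0 3 0 0 7 1; -2 0.5 6 0 0 14 1; -4 1.5 7 0 0 21 1; -6 3 7 0 0 28 1; -8 5 7 0 0 35 1; -9.5 7.5 7 0 0 42 1; -10 10 7 0 0 49 1; -10 11.5 7 0 0 56 1'; python3 -m handwheel '0 0 0 0 0 7 1; 0 0 0 0 0 14 1; 0 0 0 0 0 21 1; 0 0 0 0 0 28 1; 0 0 0 0 0 34 1; 0 0 0 0 0 34 1; 0 0 0 0 0 34 1'; python3 - <<'E'
from h import *
b=get_image("scene");save(b,"p5.png",(140,80,280,220),4)
E
```

```text
time_s: 12.83
position: [0.5795, 0.1465, 0.2666]
tool_rot: [[-0.157, 0.988, 0.001], [0.988, 0.157, 0.001], [0.001, 0.001, -1.0]]
ft_force: [0.7, 0.3, 0.6]
grip_width: 0.0478
gripper_force: 0.0
time_s: 13.5
position: [0.4787, 0.2636, 0.3352]
tool_rot: [[-0.91, 0.415, 0.001], [0.415, 0.91, 0.002], [-0.0, 0.002, -1.0]]
ft_force: [0.7, 0.4, -0.8]
grip_width: 0.0855
gripper_force: 0.0
time_s: 14.08
position: [0.4802, 0.2615, 0.3344]
tool_rot: [[-0.988, -0.153, 0.0], [-0.153, 0.988, 0.001], [-0.0, 0.001, -1.0]]
ft_force: [-1.2, 0.2, 0.1]
grip_width: 0.0854
gripper_force: 0.0
```

View pics/p5.png

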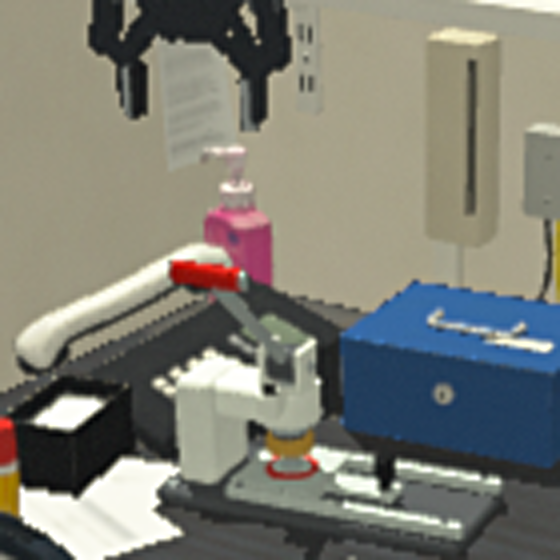

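The tray is fully in with the badge under the foot, and the open fingers are aligned above the bar. I descend with small corrections.

```bash
python3 -m handwheel '0.15 -0.3 -2 0 0 0 1; 0.15 -0.3 -5 0 0 0 1; 0.15 -0.3 -8 0 0 0 1; 0.15 -0.3 -10.5 0 0 0 1; 0.15 -0.3 -11.7 0 0 0 1; 0.15 -0.3 -11.7 0 0 0 1; 0.15 -0.3 -11.7 0 0 0 1'; python3 -m handwheel '0 0 0 0 0 0 0.7; 0 0 0 0 0 0 0.5; 0 0 0 0 0 0 0.4; 0 0 0 0 0 0 0.4; 0 0 0 0 0 0 0.4; 0 0 0 0 0 0 0.4' 60
```

```text
time_s: 14.72
position: [0.4818, 0.2584, 0.2175]
tool_rot: [[-0.988, -0.155, -0.0], [-0.155, 0.988, 0.0], [0.0, 0.0, -1.0]]
ft_force: [0.3, -0.1, 1.1]
grip_width: 0.0854
gripper_force: 0.0
time_s: 15.22
position: [0.482, 0.2561, 0.2196]
tool_rot: [[-0.988, -0.155, 0.003], [-0.155, 0.988, -0.005], [-0.002, -0.005, -1.0]]
ft_force: [-5.1, -14.5, 10.4]
grip_width: 0.0604
gripper_force: 63.4
```

```bash
python3 -m handwheel '0.02 -0.2 0.1 0 0 0 0.4; 0.02 -0.2 0.1 0 0 0 0.4; 0.02 -0.2 0.1 0 0 0 0.4'; python3 -m handwheel '-0.4 -0.06 -0.5 0 0 0 0.4; -0.82 -0.13 -1 0 0 0 0.4; -1.2 -0.19 -1.5 0 0 0 0.4; -1.57 -0.25 -2 0 0 0 0.4; -1.57 -0.25 -2 0 0 0 0.4'
```

```text
time_s: 15.47
position: [0.4822, 0.2559, 0.2198]
tool_rot: [[-0.988, -0.156, 0.002], [-0.156, 0.988, -0.001], [-0.002, -0.001, -1.0]]
ft_force: [-1.4, -3.5, 7.2]
grip_width: 0.0602
gripper_force: 65.0
time_s: 15.88
position: [0.466, 0.2533, 0.1997]
tool_rot: [[-0.988, -0.157, 0.002], [-0.157, 0.988, -0.001], [-0.002, -0.001, -1.0]]
ft_force: [-4.1, -5.9, 10.9]
grip_width: 0.0598
gripper_force: 66.1
```

```bash
python3 -m handwheel '-0.65 -0.1 -1.1 0 0 0 0.4; -1.26 -0.2 -2.2 0 0 0 0.4; -1.75 -0.28 -3.4 0 0 0 0.4; -2.18 -0.34 -4.6 0 0 0 0.4; -2.48 -0.39 -5.8 0 0 0 0.4; -2.75 -0.43 -7.06 0 0 0 0.4; -2.75 -0.43 -7.06 0 0 0 0.4' 80
```

```text
time_s: 16.47
position: [0.437, 0.2485, 0.1272]
tool_rot: [[-0.988, -0.157, -0.003], [-0.157, 0.988, -0.003], [0.003, -0.002, -1.0]]
ft_force: [-9.7, -8.8, 13.5]
grip_width: 0.0593
gripper_force: 90.1
```

```bash
python3 -m handwheel '-0.1 0 -0.7 0 0 0 0.4; -0.15 -0.02 -1.4 0 0 0 0.4; -0.17 -0.02 -2 0 0 0 0.4; -0.17 -0.02 -2.2 0 0 0 0.4; -0.17 -0.02 -2.2 0 0 0 0.4'; python3 - <<'E'
from h import *
b=get_image("scene");save(b,"p6.png",(140,100,280,220),5)
E
```

```text
time_s: 16.88
position: [0.4352, 0.2482, 0.1064]
tool_rot: [[-0.988, -0.157, -0.003], [-0.157, 0.988, -0.003], [0.004, -0.002, -1.0]]
ft_force: [-11.9, -10.1, 14.5]
grip_width: 0.0599
gripper_force: 92.0
```

View pics/p6.png

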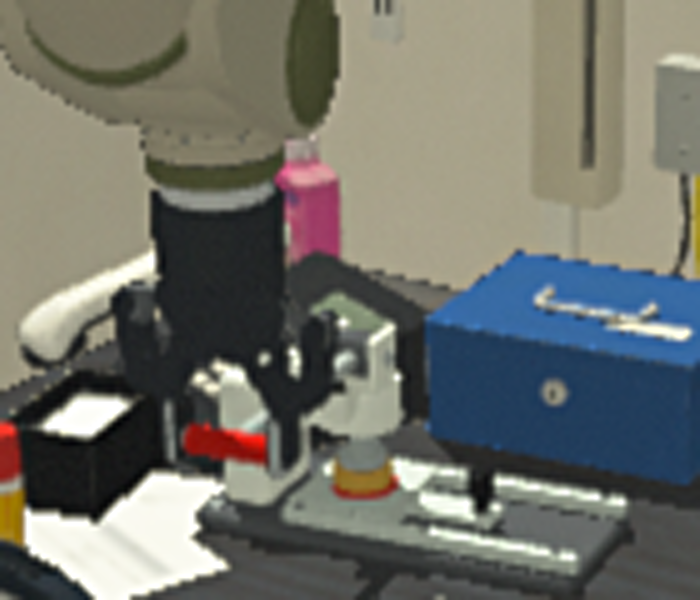

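The bar is held between the pads and the foot is on the badge. I'll press on to the stop.

```bash
python3 -m handwheel '0 0 -0.15 0 0 0 0.4; 0 0 -0.3 0 0 0 0.4; 0 0 -0.3 0 0 0 0.4' 100;  python3 -m handwheel '0 0 -0.15 0 0 0 0.4; 0 0 -0.3 0 0 0 0.4; 0 0 -0.3 0 0 0 0.4'
```

```text
time_s: 17.18
position: [0.4352, 0.2482, 0.1037]
tool_rot: [[-0.988, -0.157, -0.003], [-0.157, 0.988, -0.003], [0.004, -0.002, -1.0]]
ft_force: [-13.0, -10.6, 15.2]
grip_width: 0.0594
gripper_force: 105.4
time_s: 17.43
position: [0.4352, 0.2482, 0.1007]
tool_rot: [[-0.988, -0.157, -0.003], [-0.157, 0.988, -0.003], [0.004, -0.002, -1.0]]
ft_force: [-13.0, -12.2, 16.0]
grip_width: 0.0593
gripper_force: 105.8
```

```bash
python3 -m handwheel '0 0 -0.15 0 0 0 0.4; 0 0 -0.3 0 0 0 0.4; 0 0 -0.3 0 0 0 0.4';  python3 -m handwheel '0 0 -0.15 0 0 0 0.4; 0 0 -0.3 0 0 0 0.4; 0 0 -0.3 0 0 0 0.4'
```

```text
time_s: 17.68
position: [0.4353, 0.2482, 0.0995]
tool_rot: [[-0.988, -0.157, -0.001], [-0.157, 0.988, -0.003], [0.002, -0.003, -1.0]]
ft_force: [-18.5, -11.9, 33.5]
grip_width: 0.0597
gripper_force: 108.4
time_s: 17.93
position: [0.4354, 0.2483, 0.0985]
tool_rot: [[-0.988, -0.157, 0.0], [-0.157, 0.988, -0.003], [0.0, -0.003, -1.0]]
ft_force: [-25.6, -16.0, 55.8]
grip_width: 0.0599
gripper_force: 110.5
```

The force jumped at TCP z 0.099, which puts the bar at 0.118, so this is the stop. I'll ease the excess push and hold.

```bash
python3 -m handwheel '0 0 0.2 0 0 0 0.4; 0 0 0.25 0 0 0 0.4; 0 0 0.25 0 0 0 0.4; 0 0 0.25 0 0 0 0.4'; python3 - <<'E'
from h import *
a=get_image("top");b=get_image("scene")
A=cv2.resize(a["color"][120:240,130:270],(420,360),interpolation=2);B=cv2.resize(b["color"][130:220,145:235],(360,360),interpolation=2)
cv2.imwrite("pics/p7.png",np.hstack([A,B])[...,::-1])
s=status.observe();print(s["position"],s["ft_force"])
E
```

```text
time_s: 18.27
position: [0.4354, 0.2482, 0.0994]
tool_rot: [[-0.988, -0.157, -0.001], [-0.157, 0.988, -0.003], [0.001, -0.003, -1.0]]
ft_force: [-20.0, -13.2, 37.7]
grip_width: 0.0597
gripper_force: 108.4
[0.4353483  0.2481966  0.09939676] [-20.08708275 -13.26981661  37.57069387]
```

View pics/p7.png

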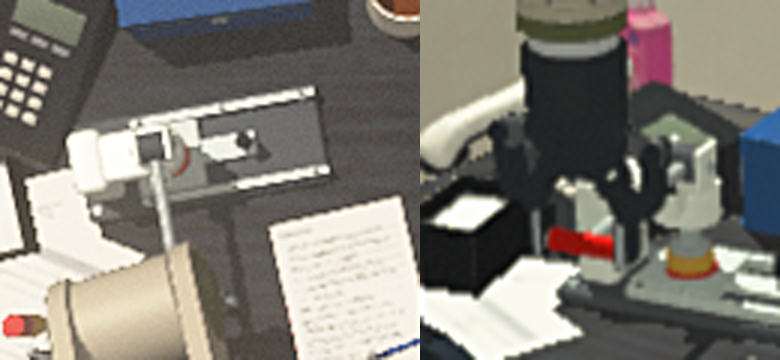

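The tray is in, the foot is on the badge, the lever is level and held at about 37 N, and the glue stick is undisturbed. I'll hand it in.

```bash
python3 -c "from rig import env; print(env.close_job())"
```

```text
the job is handed in; nothing more can be done
None
```

I handed the job in at about 18 s: the red badge is in the die, magnet up, the tray is fully in, and the robot is holding the lever on its stop, though the push briefly peaked at about 56 N through the fingers before I eased it to 37 N.

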